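# Unstack the balance check weights onto their seats

## Task

Take the stack of four brass check weights apart and set each one down flat in the round dish-shaped seat of its own size, the largest weight in the largest seat and so on down to the smallest in the smallest, ready for the balance check. Do not drop a weight or let the stack fall over, and leave the timer and the tape roll where they are.

Things in the scene. Friction and masses are not known exactly. Their poses are not given: they have to be found in the camera images.
- weight_60: largest check weight: plain solid brass disc, 60 mm diameter, 22 mm high, about 440 g, a fine dark turned line round its side and round the edge of its top face; stands on the worktop, bottom of the stack. Origin at the centre of its underside, z up; round, so its yaw means nothing
- weight_48: second largest check weight: plain solid brass disc, 48 mm diameter, 22 mm high, about 280 g, a fine dark turned line round its side and round the edge of its top face; stands on the 60 mm weight at the start. Origin at the centre of its underside, z up; round, so its yaw means nothing
- weight_37: second smallest check weight: plain solid brass disc, 37 mm diameter, 22 mm high, about 170 g, a fine dark turned line round its side and round the edge of its top face; stands on the 48 mm weight at the start. Origin at the centre of its underside, z up; round, so its yaw means nothing
- weight_26: smallest check weight: plain solid brass disc, 26 mm diameter, 22 mm high, about 85 g, a fine dark turned line round its side and round the edge of its top face; stands on the 37 mm weight at the start. Origin at the centre of its underside, z up; round, so its yaw means nothing
- seat_60: largest seat, for the 60 mm weight: fixed round shallow white plastic dish, 80 mm outside, 74 mm inside its rim; floor 3 mm and rim top 6 mm above the worktop. Origin at its centre on the worktop, z up
- seat_48: second largest seat, for the 48 mm weight: fixed round shallow white plastic dish, 68 mm outside, 62 mm inside its rim; floor 3 mm and rim top 6 mm above the worktop. Origin at its centre on the worktop, z up
- seat_37: second smallest seat, for the 37 mm weight: fixed round shallow white plastic dish, 57 mm outside, 51 mm inside its rim; floor 3 mm and rim top 6 mm above the worktop. Origin at its centre on the worktop, z up
- seat_26: smallest seat, for the 26 mm weight: fixed round shallow white plastic dish, 46 mm outside, 40 mm inside its rim; floor 3 mm and rim top 6 mm above the worktop. Origin at its centre on the worktop, z up
- timer: bystander: white bench timer with a screen and three keys, 66x64x19 mm, loose on the worktop; origin at the centre of its underside
- tape_roll: bystander: roll of cream tape lying flat, 63 mm diameter, 19 mm high, loose on the worktop; origin at the centre of its underside
Things that resemble listed ones, but are neither listed nor needed, are in the scene too. What is shaped like the weight_60 but orange or purple is not meant. What is shaped like the weight_48 but red is not meant.

How it is judged:
By the outcome, as a careful person would: the job done as asked, in the order asked, and still so for the second after the job is handed in, with the robot touching nothing.
It also fails if it takes over 109 s, if anything falls off the work surface, if the arm or the gripper's body presses on something with over 40 N, if the wrist force passes 120 N, or if a joint passes its speed limit or range.

## Robot

A 6-joint arm with a two-finger parallel gripper is mounted at the origin on a cart in front of the work surface, level with it; the furniture and walls round the work are solid. World frame = base frame: x ahead of the robot, y to its left, z up, the work surface at z = 0. Lengths are in m, angles in rad, forces in N, time in s.
With the tool pointing down it reaches from about 0.375 to 0.9 m from the base axis. Payload 3.1 kg.
Tool frame: the origin (TCP) lies at the very end of the fingers, on their centre line; the grasp point (between the pads) lies 19 mm behind it; z points along the fingers, y is the line along which they close (so a half turn about z gives the same grasp; the last joint's range is limited). The gripper opens to 85 mm and grips with 20 to 120 N. Pads are 22 mm wide; open, the fingers measure 114 mm over their backs; the gripper's body (76 mm by 85 mm) begins 54 mm behind the grasp point. The pads swing forward as they close: fully open they stand 13 mm farther back than shut.
Start: joints at [1.165, 0.527, 1.433, -0, 1.181, -0.178], TCP at [0.14, 0.609, 0.231] pointing down, gripper open.
Joint ranges: [-3.08, 3.08], [-0.75, 2.2], [0.22, 2.44], [-1.43, 4.57], [0, 2.65], [-2.85, 2.85]. Speed limits (rad/s): [2.79, 2.79, 3.14, 3.14, 3.14, 3.14].

## Interface

Orientations are given as a unit quaternion [x, y, z, w].
In Python, from bench import get_state, snapshot, camera_params, job_done, masks_of gives the robot as it stands.
- The arm moves only by the tool drive_tool, never from a script. Its argument "commands" is a list of rows, each a list of 7 numbers: the shift along the tool's x, y, z normalised to -1 to 1, where 1 is 0.02 m, then the turn, a rotation vector about the tool's x, y, z normalised to -1 to 1, where 1 is 180 degrees, then the closure, from -1 (fully open) to 1 (shut). A call has 1 to 20 rows; each row shifts and turns the commanded pose from where the row before left it, along the tool's axes as they then stand; what a row does not reach is not made up. A row lasts 1/10 s, in which the tool goes at most 50 mm and 8.59 degrees, less where a joint would pass 70% of its speed; a pose out of reach is approached as far as the arm can. A call with a number of a shift or a turn outside -1 to 1 is refused whole. A call with a gripper value outside its range is refused whole. The fingers move at their own pace and stop on an object; "squeeze" is the grip in N (left out, the last holds). Time passes only in rows, so rows that do not move let the fingers close. It gives the time, the measured TCP pose, the force, the opening and the grip force at its end, in the units of the state.
- get_state(): the state, without advancing time (a new reading comes with each control period).
- snapshot(name): name is "scene" or "top" or "wrist"; returns the picture (480x640x3 uint8, red, green, blue); there is no depth.
- camera_params(name): a dict with "camera_matrix" (3x3 intrinsics, pixels), "world_from_camera" (4x4, takes a point from camera to world coordinates). Camera axes: x right, y down, z forward; pixel columns grow to the right and rows downward; lengths in m; the calibration is good to about 2 mm. The wrist camera is an equidistant fisheye: a pixel r from the principal point sees the ray r / f radians off the axis. A picture is of the moment at which its call begins: read the wrist's pose just before it. camera_params takes no time and is no camera call; for the wrist camera it gives the pose at the moment of the call.
- job_done(): hands the job in; it is judged then, once.
Trained networks look in the newest picture that a camera, given by its name, has taken for a name from the list of things; names that differ only in an ending like _2 or _b are one class to them, and where a whole thing is asked for, a point or a joint stands for the part that bears it (a point fixed in the world has none). Each returns a list of dicts, best first, with "score" (0 to 1); they miss things now and then, are a little off and sometimes report something else, mostly with a low value. They report only what shows in the picture. A call takes as long as a camera call. They do not tell look-alikes from the thing itself.
- masks_of(camera, label): "region" (480x640 bool, what is visible of it) and "extent" ([left, top, width, height] in pixels, round what is visible of it).
The state is a dict: "time": time; "joint_pos": joint angles; "qvel": joint speeds; "effort": joint torques, N m; "eef_pos": TCP position; "orientation": TCP orientation; "ft_force": force on the tool from outside, world axes, zero at the start; "moment": the same for the moment, N m; "opening": finger opening in m; "grasp_force": force on a finger pad.
Only numpy, scipy, OpenCV 4.12 (cv2) and the standard library are available. Lean on these libraries where they do the work, as an engineer would, in place of code of your own. Each camera call takes 0.05 s, during which the arm holds its last target. There are 200 camera calls.

## Working session

There is one attempt and no reset: what is moved stays moved. The work goes in short steps, Python scripts to look and compute and a tool call to move; the robot and the scene stay as the last step left them, time stands still between calls to the robot, and variables do not carry over. Pictures are saved under pics/ and viewed, at most 14 in all, crops included, and the job is handed in when it is done.

Besides the shell and the picture viewer there is one more tool, called after ">>>" by a JSON object that holds its "api" and its "payload", one argument or row to a line. drive_tool: Moves the arm, as the interface text tells. Scaled input: -1 to 1 covers 0.02 m each way for a shift and 180 degrees each way for a turn. Its arguments: {"type":"object","properties":{"commands":{"type":"array","items":{"type":"array","items":{"type":"number"}}},"squeeze":{"type":"number"}},"required":["commands"]}

```bash
mkdir -p pics
python3 - <<'E'
from bench import *
import cv2,numpy as np
s=get_state();print({k:np.round(v,3).tolist() for k,v in s.items()})
for n in("top","scene"):
    im=snapshot(n);cv2.imwrite(f"pics/{n}0.png",im[:,:,::-1]);p=camera_params(n);print(n,np.round(p["camera_matrix"],2).tolist(),np.round(p["world_from_camera"],4).tolist())
    for l in "weight_60 weight_48 weight_37 weight_26 seat_60 seat_48 seat_37 seat_26 timer tape_roll".split():
        print(l,[(round(d["score"],2),[int(v) for v in d["extent"]]) for d in masks_of(n,l)])
E
```

```text
{'time': 0.0, 'joint_pos': [1.165, 0.528, 1.434, 0.0, 1.181, -0.178], 'qvel': [-0.001, -0.0, 0.001, 0.001, -0.0, -0.001], 'effort': [-0.001, -44.234, -17.802, -0.0, 0.008, 0.0], 'eef_pos': [0.14, 0.608, 0.23], 'orientation': [0.113, 0.994, -0.001, -0.0], 'ft_force': [-0.184, -0.167, 0.091], 'moment': [-0.009, -0.019, -0.011], 'grasp_force': 0.0, 'opening': 0.086}
top [[439.19, 0.0, 326.19], [0.0, 439.19, 243.32], [0.0, 0.0, 1.0]] [[0.0101, -0.9963, 0.0854, 0.4115], [-0.9998, -0.0084, 0.0195, 0.1894], [-0.0187, -0.0856, -0.9962, 1.0677], [0.0, 0.0, 0.0, 1.0]]
weight_60 [(0.77, [296, 320, 21, 23]), (0.73, [259, 303, 23, 29]), (0.71, [257, 262, 21, 26]), (0.64, [205, 289, 28, 23]), (0.61, [252, 266, 13, 10]), (0.41, [258, 261, 14, 21])]
weight_48 [(0.77, [296, 320, 21, 23]), (0.73, [259, 303, 23, 29]), (0.71, [257, 262, 21, 26]), (0.64, [205, 289, 28, 23]), (0.61, [252, 266, 13, 10]), (0.41, [258, 261, 14, 21])]
weight_37 [(0.77, [296, 320, 21, 23]), (0.73, [259, 303, 23, 29]), (0.71, [257, 262, 21, 26]), (0.64, [205, 289, 28, 23]), (0.61, [252, 266, 13, 10]), (0.41, [258, 261, 14, 21])
[... 1508 characters left out ...]
403, 303, 29, 28]), (0.55, [313, 303, 19, 17])]
weight_26 [(0.94, [311, 362, 36, 37]), (0.93, [309, 311, 26, 18]), (0.88, [308, 322, 31, 23]), (0.81, [363, 325, 36, 32]), (0.67, [313, 289, 20, 22]), (0.57, [403, 303, 29, 28]), (0.55, [313, 303, 19, 17])]
seat_60 [(0.88, [283, 273, 27, 18]), (0.83, [304, 237, 26, 17]), (0.72, [350, 262, 38, 24])]
seat_48 [(0.88, [283, 273, 27, 18]), (0.83, [304, 237, 26, 17]), (0.72, [350, 262, 38, 24])]
seat_37 [(0.88, [283, 273, 27, 18]), (0.83, [304, 237, 26, 17]), (0.72, [350, 262, 38, 24])]
seat_26 [(0.88, [283, 273, 27, 18]), (0.83, [304, 237, 26, 17]), (0.72, [350, 262, 38, 24])]
timer [(0.95, [233, 309, 40, 35])]
tape_roll [(0.78, [255, 219, 26, 17])]
```

View pics/top0.png

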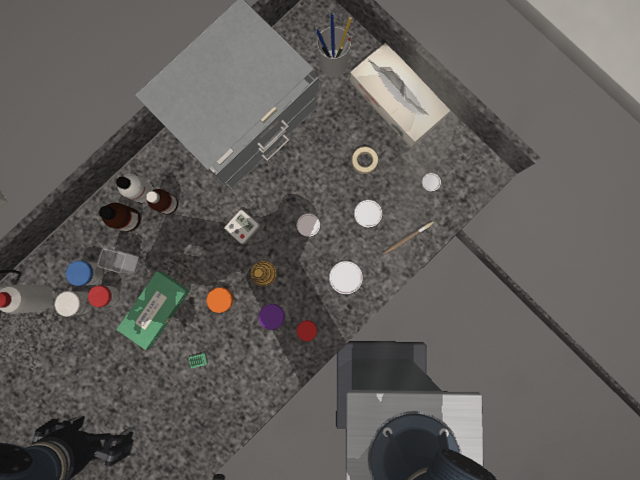

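View pics/scene0.png

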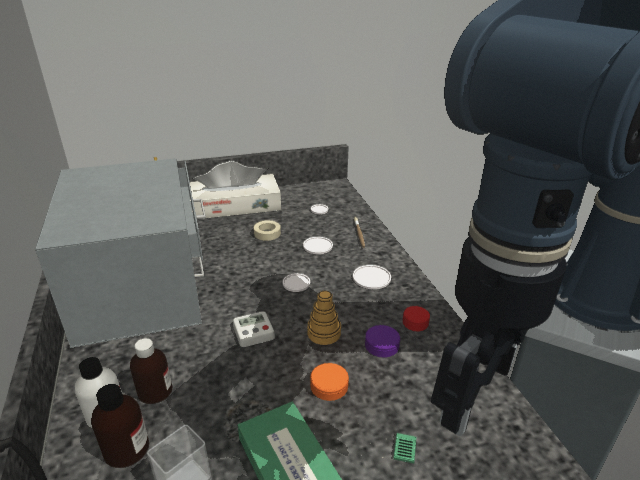

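The top view shows the brass stack at (263,273). Four white dishes sit at (346,277), (368,213), (308,225) and (431,182), from largest to smallest. The orange (219,300), purple (271,317) and red (306,330) discs are decoys. The scene view shows the stepped brass stack at (324,318), which matches the description.

```bash
cat > h.py <<'E'
import cv2,numpy as np
from bench import *
from scipy.spatial.transform import Rotation as Rot
def ray(n,uv,p=None):
    p=p or camera_params(n);K=np.array(p["camera_matrix"]);T=np.array(p["world_from_camera"])
    a=(uv[0]-K[0,2])/K[0,0];b=(uv[1]-K[1,2])/K[1,1]
    if n=="wrist":
        r=np.hypot(a,b);d=np.array([a/r*np.sin(r),b/r*np.sin(r),np.cos(r)]) if r>1e-9 else np.array([0,0,1.])
    else:d=np.array([a,b,1.])
    return T[:3,3],T[:3,:3]@d
def at(n,uv,z,p=None):
    o,d=ray(n,uv,p);return o+d*(z-o[2])/d[2]
def poly(n,pts,z,p=None): # image contour -> world circle fit
    w=np.array([at(n,q,z,p)[:2] for q in pts],np.float32)
    return cv2.minEnclosingCircle(w)
def shift(target):
    s=get_state();R=Rot.from_quat(s["orientation"]).as_matrix()
    return np.round(R.T@(np.array(target)-s["eef_pos"])/0.02,2)
E
python3 - <<'E'
from h import *
boxes={"top":{"60":(325,256,42,42),"48":(350,194,38,40),"37":(292,209,32,32),"26":(417,170,28,25)},
"scene":{"60":(346,258,50,34),"48":(299,232,38,24),"37":(279,268,36,26),"26":(306,202,26,16)}}
for n,B in boxes.items():
    im=cv2.cvtColor(cv2.imread(f"pics/{n}0.png"),cv2.COLOR_BGR2GRAY)
    for k,(x,y,w,h) in B.items():
        t,m=cv2.threshold(im[y:y+h,x:x+w],0,255,cv2.THRESH_OTSU)
        c=max(cv2.findContours(m,0,cv2.CHAIN_APPROX_NONE)[0],key=cv2.contourArea)[:,0]+[x,y]
        (cx,cy),r=poly(n,c,.006);e=cv2.fitEllipse(c)
        print(n,k,"t",t,"circ",np.round([cx,cy,2*r],4),"ell",np.round(at(n,e[0],.006),4))
im=cv2.imread("pics/top0.png")[245:300,235:290];a=cv2.resize(im,(440,440),interpolation=2)
im=cv2.imread("pics/scene0.png")[285:350,297:352];b=cv2.resize(im,(372,440),interpolation=2)
cv2.imwrite("pics/crop.png",np.hstack([a,b[:,:350]]))
E
```

```text
top 60 t 148.0 circ [0.4208 0.1628 0.0803] ell [0.4209 0.1626 0.006 ]
top 48 t 148.0 circ [0.5771 0.1095 0.0677] ell [0.5772 0.1097 0.006 ]
top 37 t 115.0 circ [0.5477 0.2547 0.0568] ell [0.5478 0.2545 0.006 ]
top 26 t 140.0 circ [ 0.6558 -0.0444  0.0455] ell [ 0.6561 -0.0445  0.006 ]
scene 60 t 157.0 circ [0.4198 0.1702 0.0848] ell [0.4187 0.1699 0.006 ]
scene 48 t 154.0 circ [0.5756 0.118  0.0739] ell [0.5741 0.117  0.006 ]
scene 37 t 120.0 circ [0.5434 0.2609 0.0634] ell [0.5455 0.2619 0.006 ]
scene 26 t 150.0 circ [ 0.6523 -0.0371  0.0525] ell [ 0.6532 -0.0371  0.006 ]
```

View pics/crop.png

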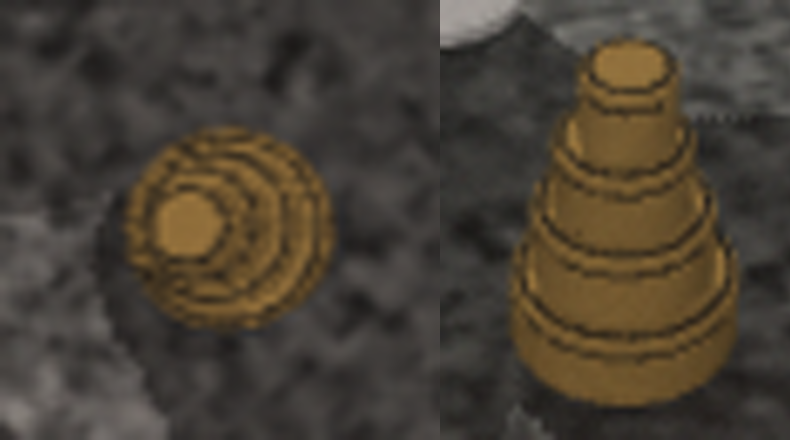

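The crop shows a four-step brass stack with dark turned lines. Its smallest top face is at about (258,273) in the top view, so this is the right stack.

Run:
```python
from h import *
for uv,z in(((258.4,273.1),.088),((263.6,273.4),.015)): print(at("top",uv,z))
t=at("top",(258.4,273.1),.088);print(shift([t[0],t[1],.22]))
p=camera_params("wrist");print(np.round(p["camera_matrix"],1).tolist(),np.round(p["world_from_camera"],3).tolist())
```

```text
[0.42754987 0.35930778 0.088     ]
[0.42814628 0.35944052 0.015     ]
[-16.79  -8.94   0.57]
[[371.6, 0.0, 319.9], [0.0, 371.6, 243.3], [0.0, 0.0, 1.0]] [[0.224, 0.936, 0.271, 0.072], [0.975, -0.215, -0.063, 0.624], [-0.0, 0.278, -0.961, 0.374], [0.0, 0.0, 0.0, 1.0]]
```

>>> {"api": "drive_tool", "payload": {
  "commands": [
    [-0.98,-0.53,0.03,0,0,0,-1],
    [-0.98,-0.53,0.03,0,0,0,-1],
    [-0.98,-0.53,0.03,0,0,0,-1],
    [-0.98,-0.53,0.03,0,0,0,-1],
    [-0.98,-0.53,0.03,0,0,0,-1],
    [-0.98,-0.53,0.03,0,0,0,-1],
    [-0.98,-0.53,0.03,0,0,0,-1],
    [-0.98,-0.53,0.03,0,0,0,-1],
    [-0.98,-0.53,0.03,0,0,0,-1],
    [-0.98,-0.53,0.03,0,0,0,-1],
    [-0.98,-0.53,0.03,0,0,0,-1],
    [-0.98,-0.53,0.03,0,0,0,-1],
    [-0.98,-0.53,0.03,0,0,0,-1],
    [-0.98,-0.53,0.03,0,0,0,-1],
    [-0.98,-0.53,0.03,0,0,0,-1],
    [-0.98,-0.53,0.03,0,0,0,-1],
    [-0.98,-0.53,0.03,0,0,0,-1],
    [0,0,0,0,0,0,-1],
    [0,0,0,0,0,0,-1]
  ],
  "squeeze": 50
}}

```text
time: 3.0
eef_pos: [0.4247, 0.3583, 0.2211]
orientation: [0.114, 0.994, 0.0, -0.0]
ft_force: [-0.4, 0.4, -0.2]
opening: 0.0854
grasp_force: 0.0
```

Run:
```python
from h import *
s=get_state();print(np.round(s["eef_pos"],4),np.round(s["orientation"],4))
p=camera_params("wrist");np.save("p1.npy",p,allow_pickle=True);im=snapshot("wrist");cv2.imwrite("pics/w1.png",im[:,:,::-1])
```

```text
[0.4247 0.3583 0.2211] [ 1.138e-01  9.935e-01  1.000e-04 -2.000e-04]
```

View pics/w1.png

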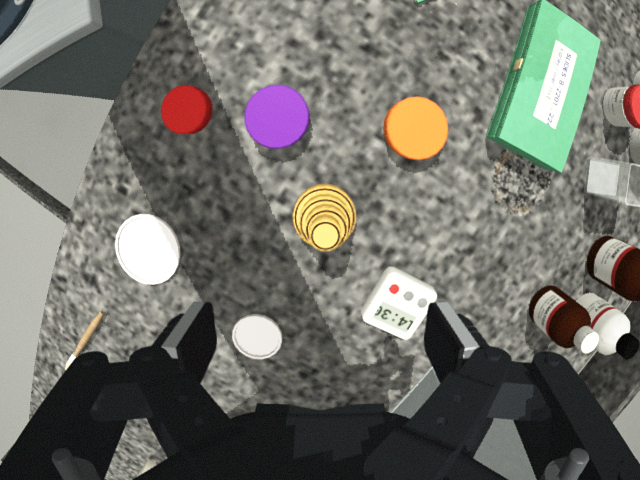

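The wrist view shows the stack with its top face at about (325,236), seat_60 at (147,249) and seat_37 at (257,337). The timer at (400,303) is clear of the stack.

Run:
```python
from h import *
p=np.load("p1.npy",allow_pickle=True).item()
im=cv2.imread("pics/w1.png");g=cv2.cvtColor(im,cv2.COLOR_BGR2GRAY);hsv=cv2.cvtColor(im,cv2.COLOR_BGR2HSV)
for k,(x,y,w,h) in {"60":(105,205,84,88),"37":(226,308,64,58)}.items():
    t,m=cv2.threshold(g[y:y+h,x:x+w],0,255,cv2.THRESH_OTSU);c=max(cv2.findContours(m,0,1)[0],key=cv2.contourArea)[:,0]+[x,y]
    (cx,cy),r=poly("wrist",c,.006,p);print(k,cx,cy,2*r)
# top face: bright blob inside dark line
m=((hsv[...,1]>90)&(g>60)).astype(np.uint8);n,l,st,ce=cv2.connectedComponentsWithStats(m,connectivity=4)
i=l[236,325];print(st[i],ce[i]);c=cv2.findContours((l==i).astype(np.uint8),0,1)[0][0][:,0]
print("topface",poly("wrist",c,.088,p))
x,y=280,175;b=np.zeros_like(g);b[y:260,x:370]=(hsv[y:260,x:370,1]>90);c=max(cv2.findContours(b,0,1)[0],key=cv2.contourArea)[:,0]
up=np.array([q for q in c if q[1]<235]);w=np.array([at("wrist",q,.022,p)[:2] for q in up])
print("60 whole",poly("wrist",c[:, :],.022,p),)
cv2.imwrite("pics/w1c.png",cv2.resize(im[175:265,280:370],(630,630),interpolation=2))
```

```text
60 0.42290544509887695 0.1612127721309662 0.08585397899150848
37 0.5483310222625732 0.25616222620010376 0.05825357511639595
[ 292  184   64   68 3305] [324.09803328 216.60302572]
topface ((0.4153580367565155, 0.36300528049468994), 0.02663102000951767)
60 whole ((0.42943182587623596, 0.36049869656562805), 0.03297319635748863)
```

View pics/w1c.png

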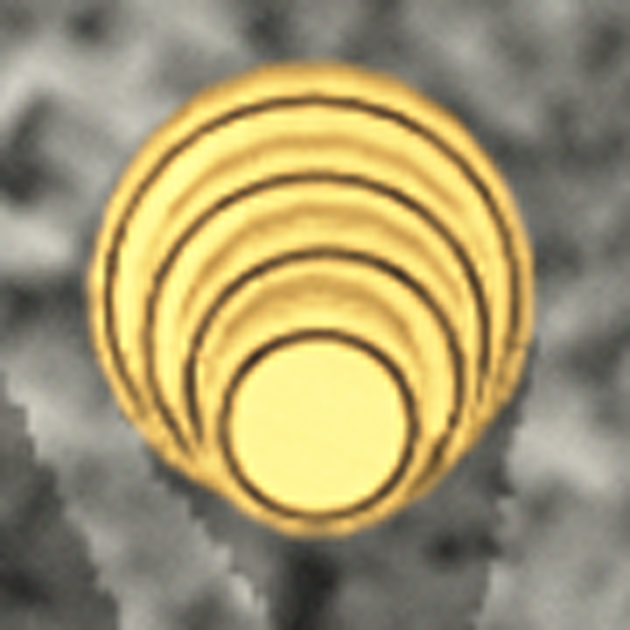

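The enlarged crop shows four nested faces with dark edge lines, the top one centred at (325.4,235.7). The weights are nearly coaxial, with offsets of a millimetre or so.

Run:
```python
from h import *
p=np.load("p1.npy",allow_pickle=True).item()
for uv,z in(((325.4,235.7),.088),((326.5,230.7),.066),((325.4,224.3),.044),((324.8,218.4),.022)):print(np.round(at("wrist",uv,z,p),4))
print(shift([.428,.3595,.12]),shift([.428,.3595,.071]))
```

```text
[0.4292 0.361  0.088 ]
[0.431  0.3618 0.066 ]
[0.4306 0.3613 0.044 ]
[0.43   0.3612 0.022 ]
[-0.18  0.08  5.05] [-0.18  0.08  7.5 ]
```

>>> {"api": "drive_tool", "payload": {
  "commands": [
    [-0.19,0.15,0.5,0,0,0,-0.3],
    [0,0,1,0,0,0,-0.3],
    [0,0,1,0,0,0,-0.3],
    [0,0,1,0,0,0,0],
    [0,0,1,0,0,0,0],
    [0,0,1,0,0,0,0],
    [0,0,0.8,0,0,0,0],
    [0,0,0.6,0,0,0,0],
    [0,0,0.4,0,0,0,0],
    [0,0,0.2,0,0,0,0],
    [0,0,0,0,0,0,0],
    [0,0,0,0,0,0,0]
  ],
  "squeeze": 25
}}

```text
time: 4.25
eef_pos: [0.4294, 0.3608, 0.0716]
orientation: [0.113, 0.994, 0.0, 0.0]
ft_force: [-0.0, -0.1, 0.3]
opening: 0.043
grasp_force: 0.0
```

>>> {"api": "drive_tool", "payload": {
  "commands": [
    [0,0,0,0,0,0,0.15],
    [0,0,0,0,0,0,0.2],
    [0,0,0,0,0,0,0.25],
    [0,0,0,0,0,0,0.3],
    [0,0,0,0,0,0,0.35],
    [0,0,0,0,0,0,0.4],
    [0,0,0,0,0,0,0.45],
    [0,0,0,0,0,0,0.6],
    [0,0,0,0,0,0,1],
    [0,0,0,0,0,0,1],
    [0,0,0,0,0,0,1]
  ]
}}

```text
time: 5.35
eef_pos: [0.4291, 0.3606, 0.0713]
orientation: [0.113, 0.994, 0.0, 0.0]
ft_force: [-1.3, -0.4, 4.0]
opening: 0.0249
grasp_force: 24.5
```

Run:
```python
from h import *
print(np.round(get_state()["eef_pos"],4),shift([.656,-.0445,.11]),shift([.656,-.0445,.074]))
p=camera_params("wrist");np.save("p2.npy",p,allow_pickle=True);im=snapshot("wrist");cv2.imwrite("pics/w2.png",im[:,:,::-1])
```

```text
[0.4291 0.3606 0.0713] [-15.61 -17.19  -1.93] [-15.61 -17.19  -0.13]
```

View pics/w2.png

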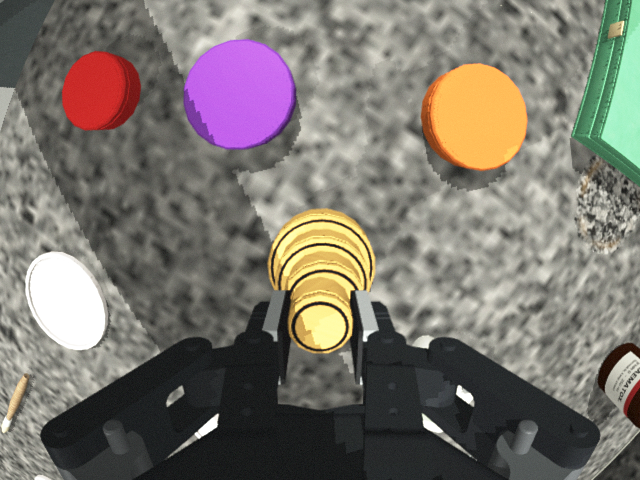

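The 26 mm weight is held between the pads at (321,326), and the rest of the stack stands undisturbed below it.

>>> {"api": "drive_tool", "payload": {
  "commands": [
    [0,0,-0.2,0,0,0,1],
    [0,0,-0.6,0,0,0,1],
    [0,0,-1,0,0,0,1],
    [-0.9,-1,-0.2,0,0,0,1],
    [-0.9,-1,0,0,0,0,1],
    [-0.9,-1,0,0,0,0,1],
    [-0.9,-1,0,0,0,0,1],
    [-0.9,-1,0,0,0,0,1],
    [-0.9,-1,0,0,0,0,1],
    [-0.9,-1,0,0,0,0,1],
    [-0.9,-1,0,0,0,0,1],
    [-0.9,-1,0,0,0,0,1],
    [-0.9,-1,0,0,0,0,1],
    [-0.9,-1,0,0,0,0,1],
    [-0.9,-1,0,0,0,0,1],
    [-0.9,-1,0,0,0,0,1],
    [-0.9,-1,0,0,0,0,1],
    [-0.9,-1,0,0,0,0,1],
    [-0.9,-1,0,0,0,0,1],
    [-0.9,-1,0,0,0,0,1]
  ],
  "squeeze": 40
}}

```text
time: 7.4
eef_pos: [0.6509, -0.0406, 0.1115]
orientation: [0.113, 0.994, 0.0, -0.0]
ft_force: [0.2, 0.7, -0.7]
opening: 0.0245
grasp_force: 39.4
```

Run:
```python
from h import *
p=camera_params("wrist");np.save("p3.npy",p,allow_pickle=True);im=snapshot("wrist");cv2.imwrite("pics/w3.png",im[:,:,::-1])
s=get_state();print(np.round(s["eef_pos"],4),s["opening"],s["grasp_force"],shift([.656,-.0445,.010]))
```

```text
[ 0.6543 -0.0453  0.1119] 0.024329414526361032 39.39191937446594 [-0.04  0.07  5.1 ]
```

View pics/w3.png

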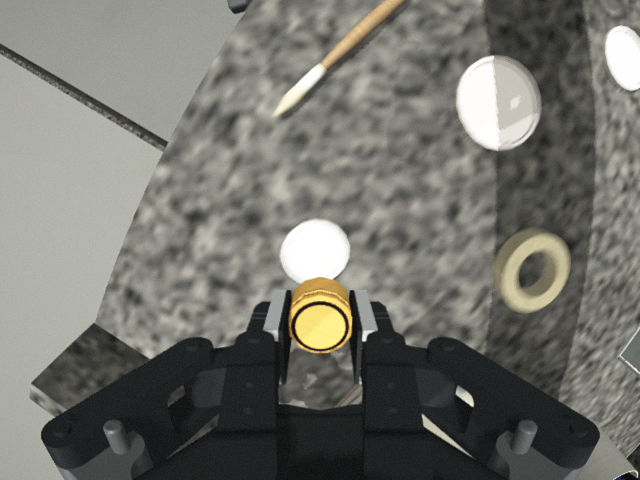

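The weight is held at (320,325) with seat_26 just beyond it at (315,252). seat_48 is at (499,102) and the tape roll at (532,270).

Run:
```python
from h import *
p=camera_params("wrist");im=cv2.cvtColor(snapshot("wrist"),cv2.COLOR_RGB2BGR);cv2.imwrite("pics/w4.png",im)
from scipy.optimize import least_squares
g=im.min(axis=2).astype(np.uint8)
for k,(x,y,w,h),D,ymax in (("26",(265,205,100,85),.046,272),("48",(445,45,110,115),.068,999)):
    q=g[y:y+h,x:x+w];m=(cv2.GaussianBlur(q,(3,3),0)>(150 if k=="26" else 125)).astype(np.uint8)
    c=max(cv2.findContours(m,0,1)[0],key=cv2.contourArea)[:,0]+[x,y];c=c[c[:,1]<ymax]
    W=np.array([at("wrist",u,.006,p)[:2] for u in c])
    f=least_squares(lambda v:np.hypot(*(W-v[:2]).T)-v[2],[*W.mean(0),D/2],loss="soft_l1",f_scale=.0005)
    print(k,np.round(f.x,4),len(c))
s=get_state();print(np.round(s["eef_pos"],4),shift([.656,-.0445,.010]))
```

```text
26 [ 0.6572 -0.0449  0.0234] 165
48 [0.5783 0.1089 0.034 ] 266
[ 0.6531 -0.0433  0.1118] [-0.13 -0.02  5.09]
```

>>> {"api": "drive_tool", "payload": {
  "commands": [
    [-0.13,-0.02,0.5,0,0,0,1],
    [0,0,1,0,0,0,1],
    [0,0,1,0,0,0,1],
    [0,0,1,0,0,0,1],
    [0,0,0.7,0,0,0,1],
    [0,0,0.4,0,0,0,1],
    [0,0,0.2,0,0,0,1],
    [0,0,0.1,0,0,0,1],
    [0,0,0.1,0,0,0,1],
    [0,0,0,0,0,0,1],
    [0,0,0,0,0,0,1],
    [0,0,0,0,0,0,1]
  ]
}}

```text
time: 8.7
eef_pos: [0.6535, -0.0407, 0.0116]
orientation: [0.113, 0.994, -0.0, 0.0]
ft_force: [-1.5, -0.7, 0.1]
opening: 0.0242
grasp_force: 39.4
```

Run:
```python
from h import *
for i in range(4):
    s=get_state();print(np.round(s["eef_pos"],4),np.round(s["qvel"],3),np.round(s["ft_force"],2));snapshot("top")
print(shift([.6565,-.0447,.009]))
```

```text
[ 0.6535 -0.0407  0.0116] [-0.     0.003  0.    -0.    -0.     0.001] [-1.46 -0.75  0.1 ]
[ 0.6534 -0.0407  0.0115] [0.    0.002 0.    0.001 0.    0.001] [-0.62 -1.09 -1.48]
[ 0.6534 -0.0406  0.0115] [ 0.001  0.001 -0.    -0.     0.001 -0.   ] [ 0.03  0.32 -0.85]
[ 0.6533 -0.0406  0.0114] [ 0.     0.003  0.003  0.002 -0.002  0.001] [ 1.1  -0.45 -1.4 ]
[-0.21 -0.16  0.11]
```

>>> {"api": "drive_tool", "payload": {
  "commands": [
    [-0.1,-0.08,0,0,0,0,1],
    [-0.11,-0.08,0,0,0,0,1],
    [0,0,0,0,0,0,1],
    [0,0,0.06,0,0,0,1],
    [0,0,0.05,0,0,0,1],
    [0,0,0.04,0,0,0,1],
    [0,0,0,0,0,0,1],
    [0,0,0,0,0,0,1],
    [0,0,0,0,0,0,1]
  ]
}}

```text
time: 9.8
eef_pos: [0.6564, -0.0445, 0.0084]
orientation: [0.113, 0.994, -0.0, -0.0]
ft_force: [-1.9, -0.5, 4.8]
opening: 0.0243
grasp_force: 39.8
```

>>> {"api": "drive_tool", "payload": {
  "commands": [
    [0,0,0,0,0,0,0.4],
    [0,0,0,0,0,0,0.3],
    [0,0,0,0,0,0,0.2],
    [0,0,0,0,0,0,0],
    [0,0,-0.5,0,0,0,-0.1],
    [0,0,-1,0,0,0,-0.1],
    [0,0,-1,0,0,0,-0.1],
    [0,0,-1,0,0,0,-0.1],
    [0.3,0.3,-1,0,0,0,-0.1],
    [0.9,1,-0.8,0,0,0,-0.1],
    [0.9,1,0,0,0,0,-0.1],
    [0.9,1,0,0,0,0,-0.1],
    [0.9,1,0,0,0,0,-0.1]
  ],
  "squeeze": 25
}}

```text
time: 11.1
eef_pos: [0.5997, 0.0575, 0.1152]
orientation: [0.113, 0.994, 0.0, 0.001]
ft_force: [0.4, -0.0, -0.0]
opening: 0.047
grasp_force: 0.0
```

Run:
```python
from h import *
p=camera_params("wrist");im=cv2.cvtColor(snapshot("top"),cv2.COLOR_RGB2BGR);a=cv2.resize(im[130:330,220:480],(780,600),interpolation=2);cv2.imwrite("pics/t2.png",a)
print(get_state()["eef_pos"],shift([.43,.361,.115]))
```

```text
[0.59601484 0.06140479 0.11474914] [11.43 12.75  0.06]
```

View pics/t2.png

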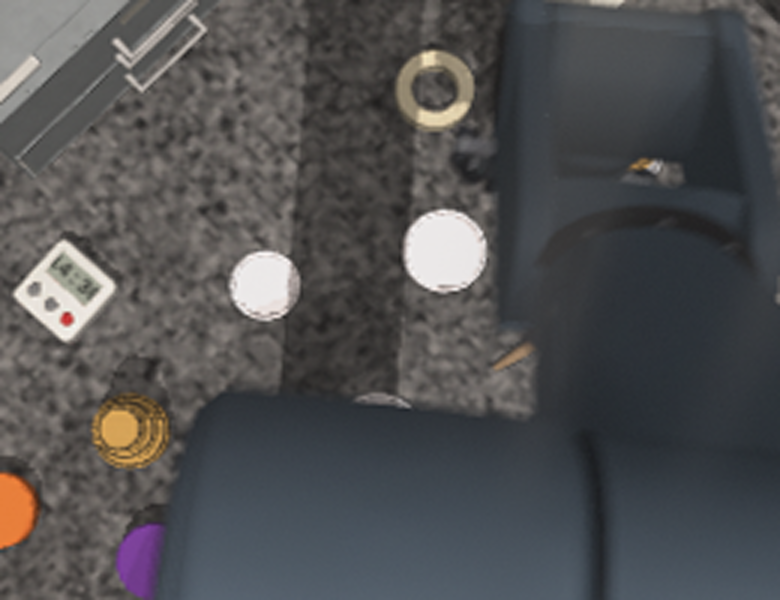

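In the top view the three-weight stack stands intact at crop (130,430), with seat_37 and seat_48 empty. The arm hides seat_26.

>>> {"api": "drive_tool", "payload": {
  "commands": [
    [0.9,1,0,0,0,0,-0.4],
    [0.9,1,0,0,0,0,-0.4],
    [0.9,1,0,0,0,0,-0.4],
    [0.9,1,0,0,0,0,-0.4],
    [0.9,1,0,0,0,0,-0.4],
    [0.9,1,0,0,0,0,-0.4],
    [0.9,1,0,0,0,0,-0.4],
    [0.9,1,0,0,0,0,-0.4],
    [0.9,1,0,0,0,0,-0.4],
    [0.9,1,0,0,0,0,-0.4],
    [0.9,1,0,0,0,0,-0.4],
    [0.9,1,0,0,0,0,-0.4],
    [0.5,0.6,0,0,0,0,-0.4],
    [0,0,0,0,0,0,-0.4],
    [0,0,0,0,0,0,-0.4],
    [0,0,0,0,0,0,-0.4],
    [0,0,0,0,0,0,-0.4],
    [0,0,0,0,0,0,-0.4]
  ]
}}

```text
time: 12.95
eef_pos: [0.4369, 0.3523, 0.1141]
orientation: [0.114, 0.993, -0.0, -0.0]
ft_force: [-0.6, -0.7, 0.7]
opening: 0.0595
grasp_force: 0.0
```

Run:
```python
from h import *
s=get_state();p=camera_params("wrist");im=cv2.cvtColor(snapshot("wrist"),cv2.COLOR_RGB2BGR);cv2.imwrite("pics/w5.png",im)
np.save("p5.npy",p,allow_pickle=True)
print(s["eef_pos"],s["opening"],shift([.43,.361,.049]))
```

```text
[0.43690941 0.35234786 0.11408556] 0.0595195719953839 [0.43 0.34 3.25]
```

View pics/w5.png

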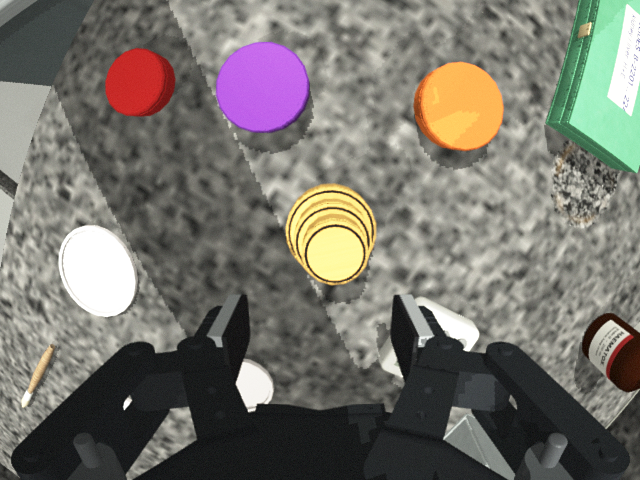

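The three-weight stack has its 37 mm face at (335,253). The timer is at (435,340), near the right finger but low.

Run:
```python
from h import *
p=np.load("p5.npy",allow_pickle=True).item()
for uv,z in(((335,253),.066),((331,229),.022)):print(at("wrist",uv,z,p))
```

```text
[0.42963262 0.36172328 0.066     ]
[0.42706494 0.36135623 0.022     ]
```

>>> {"api": "drive_tool", "payload": {
  "commands": [
    [0.43,0.35,0,0,0,0,-0.4],
    [0,0,0.5,0,0,0,-0.4],
    [0,0,0.8,0,0,0,-0.4],
    [0,0,0.8,0,0,0,-0.3],
    [0,0,0.5,0,0,0,-0.2],
    [0,0,0.4,0,0,0,-0.2],
    [0,0,0.2,0,0,0,-0.2],
    [0,0,0.05,0,0,0,-0.15],
    [0,0,0,0,0,0,-0.1],
    [0,0,0,0,0,0,-0.05]
  ]
}}

```text
time: 14.0
eef_pos: [0.4299, 0.3621, 0.0496]
orientation: [0.113, 0.994, 0.0, 0.0]
ft_force: [-0.1, -0.1, -0.5]
opening: 0.0449
grasp_force: 0.0
```

>>> {"api": "drive_tool", "payload": {
  "commands": [
    [0,0,0,0,0,0,0],
    [0,0,0,0,0,0,0.05],
    [0,0,0,0,0,0,0.1],
    [0,0,0,0,0,0,0.15],
    [0,0,0,0,0,0,0.2],
    [0,0,0,0,0,0,0.4],
    [0,0,0,0,0,0,1],
    [0,0,0,0,0,0,1],
    [0,0,0,0,0,0,1],
    [0,0,0,0,0,0,1]
  ]
}}

```text
time: 15.0
eef_pos: [0.4297, 0.3619, 0.0495]
orientation: [0.113, 0.994, 0.0, 0.0]
ft_force: [-1.0, -1.0, 5.7]
opening: 0.036
grasp_force: 24.8
```

Run:
```python
from h import *
s=get_state();print(s["eef_pos"],shift([.548,.255,.09]))
```

```text
[0.42969395 0.36190761 0.04949117] [-6.97 -3.88 -2.02]
```

>>> {"api": "drive_tool", "payload": {
  "commands": [
    [0,0,-0.2,0,0,0,1],
    [0,0,-0.6,0,0,0,1],
    [0,0,-1,0,0,0,1],
    [-0.78,-0.43,-0.5,0,0,0,1],
    [-0.78,-0.43,0,0,0,0,1],
    [-0.78,-0.43,0,0,0,0,1],
    [-0.78,-0.43,0,0,0,0,1],
    [-0.78,-0.43,0,0,0,0,1],
    [-0.78,-0.43,0,0,0,0,1],
    [-0.78,-0.43,0,0,0,0,1],
    [-0.78,-0.43,0,0,0,0,1],
    [-0.78,-0.43,0,0,0,0,1],
    [0,0,0.7,0,0,0,1],
    [0,0,1,0,0,0,1],
    [0,0,1,0,0,0,1],
    [0,0,0.6,0,0,0,1],
    [0,0,0.3,0,0,0,1],
    [0,0,0,0,0,0,1],
    [0,0,0,0,0,0,1],
    [0,0,0,0,0,0,1]
  ],
  "squeeze": 45
}}

```text
time: 17.0
eef_pos: [0.5496, 0.2552, 0.024]
orientation: [0.113, 0.994, 0.0, 0.001]
ft_force: [-0.5, 0.7, -1.0]
opening: 0.0354
grasp_force: 45.1
```

Run:
```python
from h import *
s=get_state();print(s["eef_pos"],shift([.548,.255,.0085]))
```

```text
[0.54960008 0.25519368 0.02399338] [ 0.08 -0.03  0.77]
```

>>> {"api": "drive_tool", "payload": {
  "commands": [
    [0.08,-0.03,0.2,0,0,0,1],
    [0,0,0.2,0,0,0,1],
    [0,0,0.1,0,0,0,1],
    [0,0,0.08,0,0,0,1],
    [0,0,0.05,0,0,0,1],
    [0,0,0.05,0,0,0,1],
    [0,0,0,0,0,0,1],
    [0,0,0,0,0,0,1],
    [0,0,0,0,0,0,1]
  ]
}}

```text
time: 17.9
eef_pos: [0.5473, 0.2547, 0.0096]
orientation: [0.113, 0.994, 0.0, 0.0]
ft_force: [-0.4, -0.1, -2.2]
opening: 0.035
grasp_force: 45.1
```

>>> {"api": "drive_tool", "payload": {
  "commands": [
    [0,0,0.03,0,0,0,1],
    [0,0,0.03,0,0,0,1],
    [0,0,0.02,0,0,0,1],
    [0,0,0,0,0,0,1],
    [0,0,0,0,0,0,1]
  ]
}}

```text
time: 18.4
eef_pos: [0.5474, 0.2547, 0.0086]
orientation: [0.113, 0.994, 0.0, 0.0]
ft_force: [-1.9, 0.2, 5.6]
opening: 0.0353
grasp_force: 45.8
```

>>> {"api": "drive_tool", "payload": {
  "commands": [
    [0,0,0,0,0,0,0.1],
    [0,0,0,0,0,0,0],
    [0,0,0,0,0,0,-0.2],
    [0,0,0,0,0,0,-0.4],
    [0,0,-0.5,0,0,0,-0.4],
    [0,0,-1,0,0,0,-0.6],
    [0,0,-1,0,0,0,-0.6],
    [0,0,-1,0,0,0,-0.6],
    [0.77,0.43,-0.5,0,0,0,-0.7],
    [0.77,0.43,0,0,0,0,-0.7],
    [0.77,0.43,0,0,0,0,-0.7],
    [0.77,0.43,0,0,0,0,-0.7],
    [0.77,0.43,0,0,0,0,-0.7],
    [0.77,0.43,0,0,0,0,-0.7],
    [0.77,0.43,0,0,0,0,-0.7],
    [0.77,0.43,0,0,0,0,-0.7],
    [0.77,0.43,0,0,0,0,-0.7],
    [0,0,0,0,0,0,-0.7],
    [0,0,0,0,0,0,-0.7],
    [0,0,0,0,0,0,-0.7]
  ],
  "squeeze": 30
}}

```text
time: 20.4
eef_pos: [0.4303, 0.3611, 0.088]
orientation: [0.113, 0.994, 0.0, 0.0]
ft_force: [0.1, -0.8, -0.2]
opening: 0.0726
grasp_force: 0.0
```

Run:
```python
from h import *
s=get_state();p=camera_params("wrist");im=cv2.cvtColor(snapshot("wrist"),cv2.COLOR_RGB2BGR);cv2.imwrite("pics/w6.png",im)
np.save("p6.npy",p,allow_pickle=True)
print(s["eef_pos"],s["opening"],shift([.43,.3615,.027]))
```

```text
[0.43028877 0.36110298 0.0879877 ] 0.0726485482062411 [0.03 0.02 3.05]
```

View pics/w6.png

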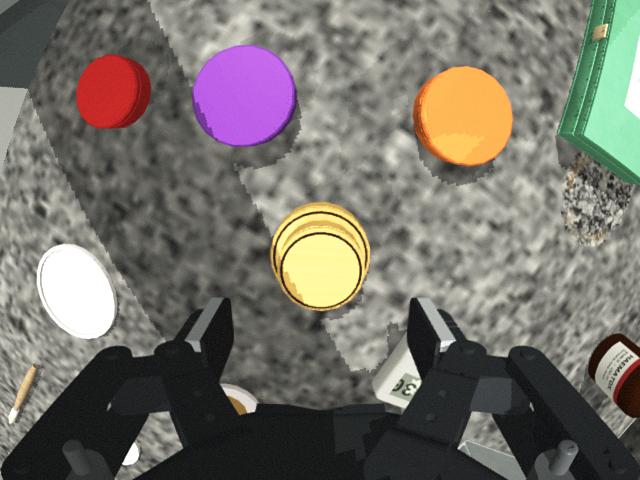

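Two weights remain, centred at (321,270) between the fingers. The 37 mm weight is visible in its seat at (238,400).

>>> {"api": "drive_tool", "payload": {
  "commands": [
    [0.03,0.02,0.5,0,0,0,-0.7],
    [0,0,0.8,0,0,0,-0.7],
    [0,0,0.8,0,0,0,-0.6],
    [0,0,0.5,0,0,0,-0.5],
    [0,0,0.3,0,0,0,-0.4],
    [0,0,0.15,0,0,0,-0.4],
    [0,0,0,0,0,0,-0.35],
    [0,0,0,0,0,0,-0.3],
    [0,0,0,0,0,0,-0.25],
    [0,0,0,0,0,0,-0.2],
    [0,0,0,0,0,0,-0.15],
    [0,0,0,0,0,0,-0.1],
    [0,0,0,0,0,0,0],
    [0,0,0,0,0,0,1],
    [0,0,0,0,0,0,1],
    [0,0,0,0,0,0,1],
    [0,0,0,0,0,0,1]
  ]
}}

```text
time: 22.15
eef_pos: [0.4292, 0.3618, 0.0275]
orientation: [0.113, 0.994, 0.0, 0.0]
ft_force: [-1.9, -1.2, 5.4]
opening: 0.047
grasp_force: 30.2
```

Run:
```python
from h import *
s=get_state();print(s["eef_pos"],shift([.5775,.1094,.07]))
for u in((241,227),(226,227),(241,243),(259,228),(242,209)):print(at("top",u,.015))
```

```text
[0.42921963 0.36181056 0.02748956] [-10.06 -10.63  -2.12]
[0.539759   0.41684839 0.015     ]
[0.53947571 0.45335098 0.015     ]
[0.50085813 0.41580795 0.015     ]
[0.5376618  0.37305092 0.015     ]
[0.58383369 0.41558622 0.015     ]
```

>>> {"api": "drive_tool", "payload": {
  "commands": [
    [0,0,-0.2,0,0,0,1],
    [0,0,-0.6,0,0,0,1],
    [0,0,-1,0,0,0,1],
    [-0.91,-0.97,-0.4,0,0,0,1],
    [-0.91,-0.97,0,0,0,0,1],
    [-0.91,-0.97,0,0,0,0,1],
    [-0.91,-0.97,0,0,0,0,1],
    [-0.91,-0.97,0,0,0,0,1],
    [-0.91,-0.97,0,0,0,0,1],
    [-0.91,-0.97,0,0,0,0,1],
    [-0.91,-0.97,0,0,0,0,1],
    [-0.91,-0.97,0,0,0,0,1],
    [-0.91,-0.97,0,0,0,0,1],
    [-0.91,-0.97,0,0,0,0,1],
    [0,0,0.5,0,0,0,1],
    [0,0,0.8,0,0,0,1],
    [0,0,0.7,0,0,0,1],
    [0,0,0.3,0,0,0,1],
    [0,0,0,0,0,0,1],
    [0,0,0,0,0,0,1]
  ],
  "squeeze": 55
}}

```text
time: 24.15
eef_pos: [0.5761, 0.1092, 0.0249]
orientation: [0.113, 0.994, 0.0, -0.0]
ft_force: [0.1, 0.1, -1.8]
opening: 0.0461
grasp_force: 57.1
```

Run:
```python
from h import *
snapshot("top");snapshot("top");s=get_state();print(s["eef_pos"],s["grasp_force"],shift([.5777,.1094,.0085]))
```

```text
[0.57662082 0.10911811 0.02547952] 57.053934931755066 [-0.05  0.03  0.85]
```

>>> {"api": "drive_tool", "payload": {
  "commands": [
    [-0.05,0.03,0.2,0,0,0,1],
    [0,0,0.2,0,0,0,1],
    [0,0,0.14,0,0,0,1],
    [0,0,0.1,0,0,0,1],
    [0,0,0.06,0,0,0,1],
    [0,0,0.05,0,0,0,1],
    [0,0,0.05,0,0,0,1],
    [0,0,0,0,0,0,1],
    [0,0,0,0,0,0,1]
  ]
}}

```text
time: 25.15
eef_pos: [0.5773, 0.1092, 0.009]
orientation: [0.113, 0.994, -0.0, 0.0]
ft_force: [-0.0, -0.5, -3.2]
opening: 0.0459
grasp_force: 57.2
```

>>> {"api": "drive_tool", "payload": {
  "commands": [
    [0,0,0.03,0,0,0,1],
    [0,0,0.03,0,0,0,1],
    [0,0,0,0,0,0,1],
    [0,0,0,0,0,0,1]
  ]
}}

```text
time: 25.55
eef_pos: [0.5774, 0.1092, 0.0087]
orientation: [0.113, 0.994, 0.0, 0.0]
ft_force: [-1.0, -0.4, 4.9]
opening: 0.0458
grasp_force: 57.8
```

>>> {"api": "drive_tool", "payload": {
  "commands": [
    [0,0,0,0,0,0,-0.1],
    [0,0,0,0,0,0,-0.2],
    [0,0,0,0,0,0,-0.4],
    [0,0,0,0,0,0,-0.6],
    [0,0,-0.5,0,0,0,-0.6],
    [0,0,-1,0,0,0,-0.6],
    [0,0,-1,0,0,0,-0.6],
    [0.91,0.97,-0.8,0,0,0,-0.7],
    [0.91,0.97,0,0,0,0,-0.9],
    [0.91,0.97,0,0,0,0,-0.9],
    [0.91,0.97,0,0,0,0,-0.9],
    [0.91,0.97,0,0,0,0,-0.9],
    [0.91,0.97,0,0,0,0,-0.9],
    [0.91,0.97,0,0,0,0,-0.9],
    [0.91,0.97,0,0,0,0,-0.9],
    [0.91,0.97,0,0,0,0,-0.9],
    [0.91,0.97,0,0,0,0,-0.9],
    [0.91,0.97,0,0,0,0,-0.9],
    [0,0,0,0,0,0,-0.9],
    [0,0,0,0,0,0,-0.9]
  ],
  "squeeze": 40
}}

```text
time: 27.55
eef_pos: [0.4301, 0.3625, 0.0742]
orientation: [0.112, 0.994, 0.0, 0.0]
ft_force: [-0.0, 0.2, -0.3]
opening: 0.0814
grasp_force: 0.0
```

Run:
```python
from h import *
snapshot("top");s=get_state();p=camera_params("wrist");im=cv2.cvtColor(snapshot("wrist"),cv2.COLOR_RGB2BGR);cv2.imwrite("pics/w7.png",im)
np.save("p7.npy",p,allow_pickle=True)
print(s["eef_pos"],s["opening"],shift([.43,.3615,.005]))
m=cv2.inRange(cv2.cvtColor(im,cv2.COLOR_BGR2HSV),(15,90,60),(35,255,255));m[:,:240]=0;m[:,400:]=0
c=max(cv2.findContours(m,0,1)[0],key=cv2.contourArea);print(cv2.boundingRect(c),poly("wrist",c[:,0],.02,p))
```

```text
[0.43053889 0.36194963 0.07407721] 0.0809688812755608 [ 0.04 -0.01  3.45]
(265, 206, 107, 107) ((0.4279934763908386, 0.3607613444328308), 0.03211090713739395)
```

View pics/w7.png

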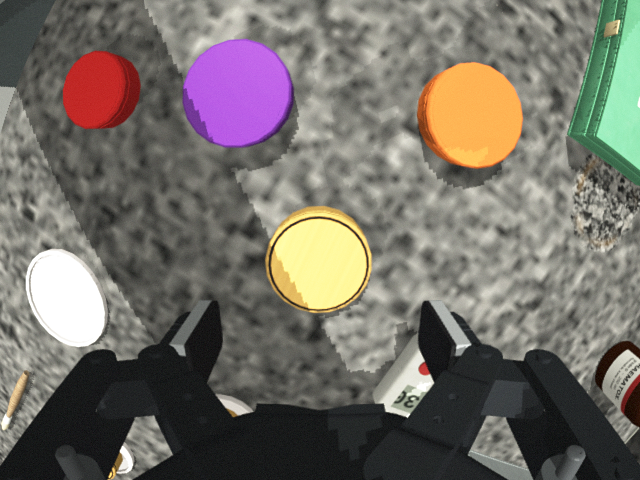

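Only the 60 mm weight is left, at (319,260), centred between the fingers. The decoys and the timer are clear.

>>> {"api": "drive_tool", "payload": {
  "commands": [
    [0.06,-0.02,0.5,0,0,0,-0.9],
    [0,0,0.8,0,0,0,-0.9],
    [0,0,0.8,0,0,0,-0.9],
    [0,0,0.6,0,0,0,-0.9],
    [0,0,0.4,0,0,0,-0.8],
    [0,0,0.2,0,0,0,-0.8],
    [0,0,0.1,0,0,0,-0.7],
    [0,0,0,0,0,0,-0.6],
    [0,0,0,0,0,0,-0.5],
    [0,0,0,0,0,0,-0.4],
    [0,0,0,0,0,0,-0.2],
    [0,0,0,0,0,0,1],
    [0,0,0,0,0,0,1],
    [0,0,0,0,0,0,1],
    [0,0,0,0,0,0,1]
  ]
}}

```text
time: 29.15
eef_pos: [0.4291, 0.3619, 0.0067]
orientation: [0.113, 0.994, 0.0, 0.0]
ft_force: [-0.1, -2.0, 5.3]
opening: 0.0584
grasp_force: 42.0
```

Run:
```python
from h import *
s=get_state();print(s["eef_pos"],shift([.4214,.1622,.055]))
```

```text
[0.42907604 0.36194084 0.0067411 ] [-1.87 -9.82 -2.41]
```

>>> {"api": "drive_tool", "payload": {
  "commands": [
    [0,0,0,0,0,0,1],
    [0,0,-0.2,0,0,0,1],
    [0,0,-0.6,0,0,0,1],
    [0,0,-1,0,0,0,1],
    [-0.19,-0.98,-0.4,0,0,0,1],
    [-0.19,-0.98,0,0,0,0,1],
    [-0.19,-0.98,0,0,0,0,1],
    [-0.19,-0.98,0,0,0,0,1],
    [-0.19,-0.98,0,0,0,0,1],
    [-0.19,-0.98,0,0,0,0,1],
    [-0.19,-0.98,0,0,0,0,1],
    [-0.19,-0.98,0,0,0,0,1],
    [-0.19,-0.98,0,0,0,0,1],
    [-0.19,-0.98,0,0,0,0,1],
    [0,0,0.4,0,0,0,1],
    [0,0,0.6,0,0,0,1],
    [0,0,0.3,0,0,0,1],
    [0,0,0,0,0,0,1],
    [0,0,0,0,0,0,1],
    [0,0,0,0,0,0,1]
  ],
  "squeeze": 65
}}

```text
time: 31.15
eef_pos: [0.4221, 0.1629, 0.024]
orientation: [0.113, 0.994, 0.0, 0.0]
ft_force: [0.2, 0.0, -4.3]
opening: 0.0576
grasp_force: 70.5
```

Run:
```python
from h import *
snapshot("top");s=get_state();print(s["eef_pos"],s["grasp_force"],shift([.4214,.1622,.0097]))
```

```text
[0.42211381 0.1627851  0.02401739] 70.5124032497406 [ 0.03 -0.04  0.72]
```

>>> {"api": "drive_tool", "payload": {
  "commands": [
    [0.03,-0.04,0.2,0,0,0,1],
    [0,0,0.2,0,0,0,1],
    [0,0,0.1,0,0,0,1],
    [0,0,0.08,0,0,0,1],
    [0,0,0.05,0,0,0,1],
    [0,0,0.05,0,0,0,1],
    [0,0,0,0,0,0,1],
    [0,0,0,0,0,0,1]
  ]
}}

```text
time: 32.0
eef_pos: [0.4212, 0.1618, 0.0101]
orientation: [0.113, 0.994, 0.0, 0.0]
ft_force: [-0.7, 0.2, -4.4]
opening: 0.0572
grasp_force: 70.7
```

>>> {"api": "drive_tool", "payload": {
  "commands": [
    [0,0,0.03,0,0,0,1],
    [0,0,0.03,0,0,0,1],
    [0,0,0,0,0,0,1],
    [0,0,0,0,0,0,1]
  ]
}}

```text
time: 32.4
eef_pos: [0.4212, 0.1618, 0.01]
orientation: [0.113, 0.994, 0.0, 0.001]
ft_force: [-1.8, 0.5, 6.7]
opening: 0.057
grasp_force: 72.0
```

>>> {"api": "drive_tool", "payload": {
  "commands": [
    [0,0,0,0,0,0,-0.4],
    [0,0,0,0,0,0,-0.5],
    [0,0,0,0,0,0,-0.7],
    [0,0,0,0,0,0,-0.9],
    [0,0,-0.4,0,0,0,-0.9],
    [0,0,-1,0,0,0,-0.9],
    [0,0,-1,0,0,0,-0.9],
    [0,0,-1,0,0,0,-0.9],
    [0,0,-1,0,0,0,-0.9],
    [0,0.5,-1,0,0,0,-0.9],
    [0,1,-1,0,0,0,-0.9],
    [0,1,-1,0,0,0,-0.9],
    [0,1,-1,0,0,0,-0.9],
    [0,1,-1,0,0,0,-0.9],
    [0,1,0,0,0,0,-0.9],
    [0,1,0,0,0,0,-0.9],
    [0,1,0,0,0,0,-0.9],
    [0,1,0,0,0,0,-0.9],
    [0,1,0,0,0,0,-0.9],
    [0,0.5,0,0,0,0,-0.9]
  ]
}}

```text
time: 34.4
eef_pos: [0.4661, 0.358, 0.1973]
orientation: [0.113, 0.994, 0.0, 0.0]
ft_force: [-0.0, 0.0, -0.2]
opening: 0.0812
grasp_force: 0.0
```

>>> {"api": "drive_tool", "payload": {
  "commands": [
    [0,1,0,0,0,0,-0.9],
    [0,1,0,0,0,0,-0.9],
    [0,1,0,0,0,0,-0.9],
    [0,1,0,0,0,0,-0.9],
    [0,1,0,0,0,0,-0.9],
    [0,0,0,0,0,0,-0.9],
    [0,0,0,0,0,0,-0.9],
    [0,0,0,0,0,0,-0.9]
  ]
}}

```text
time: 35.2
eef_pos: [0.488, 0.4529, 0.1968]
orientation: [0.113, 0.994, -0.001, -0.0]
ft_force: [-0.7, -0.4, 0.6]
opening: 0.081
grasp_force: 0.0
```

Run:
```python
from h import *
a=cv2.cvtColor(snapshot("top"),cv2.COLOR_RGB2BGR);b=cv2.cvtColor(snapshot("scene"),cv2.COLOR_RGB2BGR)
A=cv2.resize(a[130:330,210:460],(500,400),interpolation=2);B=cv2.resize(b[190:350,230:430],(500,400),interpolation=2)[:190]
cv2.imwrite("pics/f.png",np.vstack([A,B]));print(get_state()["eef_pos"])
```

```text
[0.48833488 0.45304635 0.19696372]
```

View pics/f.png

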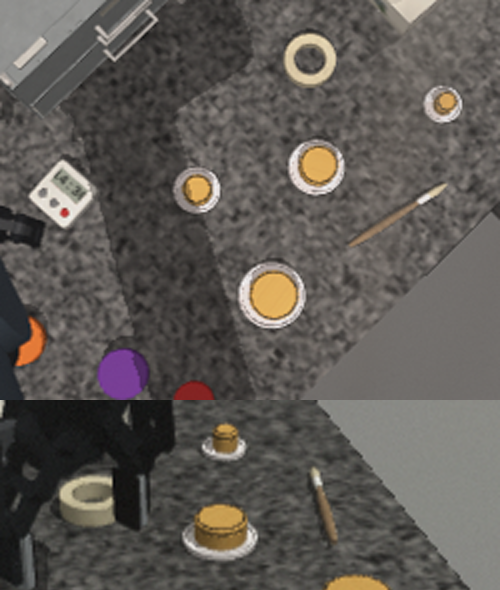

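Each weight appears flat in its own dish, and the timer and tape roll are unmoved. I'll check the centring numerically, as the 26 mm one looks slightly off.

Run:
```python
from h import *
im=cv2.cvtColor(snapshot("top"),cv2.COLOR_RGB2BGR);h=cv2.cvtColor(im,cv2.COLOR_BGR2HSV)
S={"60":(.4208,.1628),"48":(.5771,.1095),"37":(.5477,.2547),"26":(.6558,-.0444)}
for k,(u,v) in {"60":(347,277),"48":(368,212),"37":(308,224),"26":(433,180)}.items():
    m=np.zeros(h.shape[:2],np.uint8);m[v-16:v+17,u-16:u+17]=cv2.inRange(h,(10,80,120),(35,255,255))[v-16:v+17,u-16:u+17]
    c=max(cv2.findContours(m,0,1)[0],key=cv2.contourArea);(cx,cy),r=poly("top",c[:,0],.025)
    M=cv2.moments(m,True);w=at("top",(M["m10"]/M["m00"],M["m01"]/M["m00"]),.025);print(k,np.round(w[:2],4),round(2*r,4),"off mm",np.round((w[:2]-S[k])*1000,1))
print(get_state()["time"])
```

```text
60 [0.4217 0.1616] 0.0585 off mm [ 0.9 -1.2]
48 [0.5759 0.1093] 0.0491 off mm [-1.2 -0.2]
37 [0.5468 0.2525] 0.0377 off mm [-0.9 -2.2]
26 [ 0.6535 -0.044 ] 0.0287 off mm [-2.3  0.4]
35.35
```

All four are within about 2.5 mm of their seat centres, against the 5.5–7 mm of clearance. Handing in.

```bash
python3 -c "
from bench import *
print(job_done())"
```

```text
the job is handed in; nothing more can be done
None
```

All four brass weights are set flat in their matching seats, each within about 2.5 mm of centre; nothing was dropped, the timer and tape roll weren't touched, and the job was handed in at about 35 s.

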